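# Load the checking plate onto its carrier and hold it up level

### The job

Slide the square steel checking plate along the loading rest, without picking it up, onto the deck of the bridge-handled carrier until it is up against the carrier's end stop. Then lift the carrier by its handle, with the plate on it, about 10 cm above the bench and keep it steady and level in the air: the job finishes while you are still holding it up, nothing is put down. Leave the gauge set, stamp, tape roll and caliper where they are.

Things in the scene. Friction and masses are not known exactly. Their poses are not given: they have to be found in the camera images.
- plate: square steel checking plate with a pattern of dark pockets on top, 100 x 100 x 14 mm, about 0.35 kg, loose, lying flat on the loading rest between its rails. Origin: centre of its underside; z is up, x points along the rest toward the carrier.
- loading_rest: low grey loading rest fixed to the bench, 160 (x) x 122 (y) mm; its flat top is 20 mm above the bench. Origin: centre of its underside on the bench; x is the slide direction, toward the carrier. Rails run along both long sides, 108 mm apart inside, 5 mm high (rail tops 25 mm above the bench); both ends are open.
- carrier: loose aluminium carrier, 0.45 kg, with a black bridge handle; stands on the bench 3 to 8 mm past the +x end of the loading rest, 130 (x) x 142 (y) mm. Origin: centre of its underside; x is about the slide direction. The -x side is the open entry; side lips 6 mm high, 122 mm apart, flared at the entry; end stop at the +x side, 10 mm high. It slides on the bench if pushed hard.
- deck (a point): centre of the carrier's deck top, 18.5 mm above the carrier's underside (1.5 mm lower than the rest's top); axes as the carrier's. The end stop's inner face is at x = +57 mm, so the plate is home with its centre at x = +7 mm.
- handle (a point): centre of the carrier's handle bar: straight, along the carrier's y, 18 mm wide (x), 20 mm tall, 82.5 mm above the carrier's underside, bridging the deck with 54 mm free below. An upright at each side carries it; its middle 120 mm is free to grip. 4 mm to +x of the deck's centre; axes as the carrier's.
- gauge_set: bystander: five step gauges in a beech cradle, 45 x 110 x 38 mm, origin centre of underside; leave alone.
- stamp: bystander: turned wooden stamp standing upright, 27 x 27 x 63 mm, origin centre of underside; leave alone.
- tape_roll: bystander: roll of tape lying flat, 72 mm across, 18 mm high, origin centre of underside; leave alone.
- caliper: bystander: digital caliper lying flat, 66 x 226 x 14 mm, origin centre of underside; leave alone.
Mind the look-alikes: they are no part of the job. There is more than one size of the carrier; the job needs the larger. There is more than one size of the plate; the job needs the larger.

How it is judged (in metres and radians):
On the way:
1. the plate lies fully on the carrier's deck near the end stop while the carrier stands on the bench (x of plate in the frame of deck between -0.003 and 0.012 m and y of plate in the frame of deck between -0.015 and 0.015 m and z of plate in the frame of deck between -0.004 and 0.004 m and angle between the z axis of plate and the z axis of carrier, either way round below 0.06 rad and height (world z) of carrier below 0.005 m and angle between carrier's own z axis and vertical below 0.04 rad), for 0.2 s.
At the end, for the whole second after the job is handed in: Fingers hold the carrier within 75 mm of its handle, underside 60-180 mm above the bench, level within 0.09 rad, still (30 mm/s, 0.15 rad/s), clear of the rest; plate flat on the deck, untouched, within 10 mm of the end stop and 15 mm of the middle; bystanders moved under 30 mm (x of plate in the frame of deck between -0.003 and 0.012 m and y of plate in the frame of deck between -0.015 and 0.015 m and z of plate in the frame of deck between -0.004 and 0.004 m and angle between the z axis of plate and the z axis of carrier, either way round below 0.06 rad and height (world z) of carrier between 0.06 and 0.18 m and angle between carrier's own z axis and vertical below 0.09 rad and linear speed of carrier below 0.03 m/s and angular speed of carrier below 0.15 rad/s and contact force between the fingers and carrier above 1 N and distance between the grasp point and handle below 0.075 m and contact force between each of the arm, the fingers and plate below 0.2 N and contact force between each of carrier, plate and loading_rest below 0.1 N and distance of each of gauge_set, stamp, tape_roll, caliper from where it was at the start of the episode below 0.03 m); the arm keeps its last pose, push and grip.
It fails at once if the plate is lifted more than 10 mm off both the rest and the deck (it must be slid) (z of plate in the frame of loading_rest above 0.03 m and z of plate in the frame of deck above 0.01 m).
It fails at once if the carrier is tipped (angle between carrier's own z axis and vertical above 0.3 rad).
It fails at once if the plate is tipped (angle between plate's own z axis and vertical above 0.3 rad).
It fails at once if the gauge set, stamp, tape roll or caliper is disturbed (distance of any of gauge_set, stamp, tape_roll, caliper from where it was at the start of the episode above 0.03 m).
It also fails if it takes over 56 s, if anything falls off the work surface, if the arm or the gripper's body presses on something with over 40 N, if the wrist force passes 120 N, or if a joint passes its speed limit or range.

### The arm

A 6-joint arm with a two-finger parallel gripper is mounted at the origin on the work surface; the furniture and walls round the work are solid. World frame = base frame: x ahead of the robot, y to its left, z up, the work surface at z = 0. Lengths are in m, angles in degrees, forces in N, time in s.
With the tool pointing down it reaches from about 0.35 to 0.85 m from the base axis. Payload 8.1 kg.
Tool frame: the origin (TCP) lies on the centre line of the jaws, within the pads' length; the fingertips stand 25 mm ahead of it and the grasp point (between the pads) lies 6 mm ahead of it; z points along the fingers, y is the line along which they close (so a half turn about z gives the same grasp; the last joint's range is limited). The gripper opens to 93 mm and grips with 3 to 60 N. Pads are 15 mm wide; open, the fingers measure 128 mm over their backs; the gripper's body (75 mm by 188 mm) begins 65 mm behind the grasp point.
Start: joints at [70.451, 7.471, 85.268, -0, 87.261, -4.893], TCP at [0.152, 0.58, 0.244] pointing down, gripper open.
Joint ranges: [-169.43, 169.43], [-51.17, 129.36], [1.28, 143.12], [-76.62, 256.62], [0, 156.53], [-152.29, 152.29]. Speed limits (degrees/s): [136.94, 136.94, 159.86, 180, 180, 180].

### API

Orientations are given as a 3x3 rotation matrix whose columns are the frame's x, y, z axes.
In Python, from plant import monitor, eyes, workorder, finder gives the robot as it stands. The module is installed in compiled form; this text tells all that it offers.
- The arm moves only by the shell command python3 -m jog 'ROWS' [FORCE]. ROWS is JSON, a list of rows, each an object with "grip": the closure, from 0 (fully open) to 1 (shut); "dp": the shift along the tool's x, y, z in mm, a list of three; "twist": the turn about the tool's z in degrees. In form: [{"grip": grip, "dp": [dx, dy, dz], "twist": twist}, ...]. A call has 1 to 20 rows; each row shifts and turns the commanded pose from where the row before left it, along the tool's axes as they then stand; what a row does not reach is not made up. A row lasts 1/10 s, in which the tool goes at most 50 mm and 8.59 degrees, less where a joint would pass 70% of its speed; a pose out of reach is approached as far as the arm can. A call is refused whole if a number of a shift passes 50 or a number of a turn 8.59, either way. A call with a gripper value outside its range is refused whole. The fingers move at their own pace and stop on an object; FORCE is the grip in N (left out, the last holds). Time passes only in rows, so rows that do not move let the fingers close. It gives the time, the measured TCP pose, the force, the opening and the grip force at its end, in the units of the state.
- monitor.sense(): the state, without advancing time (a new reading comes with each control period).
- eyes.grab_frame(name): name is "scene" or "top" or "wrist"; returns a dict with "img" (480x640x3 uint8, red, green, blue), "fx", "fy", "cx", "cy" (pixels), "D" ([k1, k2, p1, p2, k3] as OpenCV has them; the pictures are not rectified), "position" and "orientation" of the camera in the world. Camera axes: x right, y down, z forward; pixel columns grow to the right and rows downward; lengths in m; the calibration is good to about 2 mm. A picture is of the moment at which its call begins. There is no depth.
- workorder.hand_in(): hands the job in; it is judged then, once.
Trained networks look in a picture, given as the dict that the camera call returned (one of the last four; its "shot" number tells which), for a name from the list of things; names that differ only in an ending like _2 or _b are one class to them, and where a whole thing is asked for, a point or a joint stands for the part that bears it (a point fixed in the world has none). Each returns a list of dicts, best first, with "p" (0 to 1); they miss things now and then, are a little off and sometimes report something else, mostly with a low value. They report only what shows in the picture. A call takes as long as a camera call. They do not tell look-alikes from the thing itself.
- finder.recognise(picture, name): "extent" ([left, top, right, bottom] as shares, 0 to 1, of the picture: columns of its width, rows of its height, round what is visible of it).
The state is a dict: "clock": time; "qpos": joint angles; "qd": joint speeds; "joint_efforts": joint torques, N m; "position": TCP position; "tcp_rot": TCP orientation; "contact_force": force on the tool from outside, world axes, zero at the start; "wrist_torque": the same for the moment, N m; "finger_gap": opening from 0.0 (shut) to 1.0 (fully open); "finger_force": force on a finger pad.
Only numpy, scipy, OpenCV 4.12 (cv2) and the standard library are available. Lean on these libraries where they do the work, as an engineer would, in place of code of your own. Each camera call takes 0.05 s, during which the arm holds its last target. There are 200 camera calls.

## Working session

There is one attempt and no reset: what is moved stays moved. The work goes in short steps, Python scripts to look and compute and a shell command to move; the robot and the scene stay as the last step left them, time stands still between calls to the robot, and variables do not carry over. Pictures are saved under pics/ and viewed, at most 10 in all, crops included, and the job is handed in when it is done.

```bash
mkdir -p pics
cat > h.py <<'E'
import numpy as np, cv2
from plant import monitor, eyes, workorder, finder
def K(f): return np.array([[f['fx'],0,f['cx']],[0,f['fy'],f['cy']],[0,0,1.]])
def px2w(f,uv,z):
    uv=np.array(uv,float).reshape(-1,1,2)
    n=cv2.undistortPoints(uv,K(f),np.array(f['D'],float)).reshape(-1,2)
    d=np.c_[n,np.ones(len(n))]@np.array(f['orientation']).T
    p=np.array(f['position']); return p+d*((z-p[2])/d[:,2])[:,None]
def w2px(f,P):
    R=np.array(f['orientation']).T
    return cv2.projectPoints(np.array(P,float).reshape(-1,1,3),cv2.Rodrigues(R)[0],-R@np.array(f['position']),K(f),np.array(f['D'],float))[0].reshape(-1,2)
def save(f,n): cv2.imwrite('pics/'+n,f['img'][:,:,::-1])
E
python3 - <<'E'
from h import *
s=monitor.sense(); print(s['position'],s['tcp_rot'],s['contact_force'])
for c in ('top','scene'):
    f=eyes.grab_frame(c); save(f,c+'0.png'); print(c,f['position'],f['orientation'])
    for n in ('plate','carrier','loading_rest','gauge_set','stamp','tape_roll','caliper'):
        for r in finder.recognise(f,n):
            e=np.array(r['extent'])*[640,480,640,480]
            print(n,round(r['p'],2),e.round(),px2w(f,[(e[:2]+e[2:])/2],0.03)[0].round(3))
E
```

```text
[0.15162638 0.57998532 0.24258147] [[-9.67452563e-01  2.53051745e-01 -5.93153213e-04]
 [ 2.53052409e-01  9.67450959e-01 -1.76622432e-03]
 [ 1.26900499e-04 -1.85883710e-03 -9.99998264e-01]] [-0.05619536 -0.95413124 -0.37575892]
top [ 0.45920883 -0.07559977  1.56308379] [[-0.02927048 -0.9946818   0.09874899]
 [-0.99949709  0.03033076  0.00925271]
 [-0.01219864 -0.0984285  -0.99506936]]
plate 0.96 [155. 227. 191. 263.] [0.638 0.289 0.03 ]
plate 0.67 [219. 255. 267. 302.] [0.547 0.114 0.03 ]
carrier 0.81 [279. 264. 344. 331.] [ 0.496 -0.058  0.03 ]
carrier 0.78 [284. 189. 339. 234.] [ 0.712 -0.064  0.03 ]
gauge_set 0.71 [418. 253. 462. 284.] [ 0.557 -0.384  0.03 ]
stamp 0.6 [376. 203. 386. 216.] [ 0.714 -0.242  0.03 ]
tape_roll 0.69 [201. 189. 232. 225.] [0.732 0.178 0.03 ]
caliper 0.78 [396. 312. 483. 337.] [ 0.417 -0.376  0.03 ]
scene [ 0.1498265  -0.69008053  0.9803029 ] [[ 0.81325848 -0.44581082  0.37398309]
 [-0.58190042 -0.6212959   0.52476977]
 [-0.00159388 -0.64439438 -0.76469166]]
plate 0.79 [228. 198. 276. 239.] [0.548 0.105 0.03 ]
plate 0.78 [225. 156. 263. 181.] [0.624 0.266 0.03 ]
carrier 0.62 [328. 203. 373. 257.] [ 0.714 -0.06   0.03 ]
carrier 0.56 [236. 248. 314. 309.] [ 0.496 -0.074  0.03 ]
loading_rest 0.86 [225. 203. 287. 260.] [0.535 0.064 0.03 ]
gauge_set 0.62 [294. 367. 385. 459.] [ 0.425 -0.395  0.03 ]
gauge_set 0.59 [375. 346. 414. 402.] [ 0.556 -0.394  0.03 ]
gauge_set 0.52 [288. 160. 318. 187.] [0.735 0.162 0.03 ]
stamp 0.7 [399. 269. 413. 294.] [ 0.719 -0.245  0.03 ]
tape_roll 0.71 [287. 161. 315. 186.] [0.73  0.165 0.03 ]
caliper 0.73 [290. 366. 385. 462.] [ 0.421 -0.394  0.03 ]
```

Run:
```python
import cv2
i=cv2.imread('pics/top0.png'); cv2.imwrite('pics/top0c.png',cv2.resize(i[170:350,180:380],None,fx=3.3,fy=3.3,interpolation=cv2.INTER_CUBIC)[:600,:800])
```

```text
(no output)
```

View pics/top0c.png

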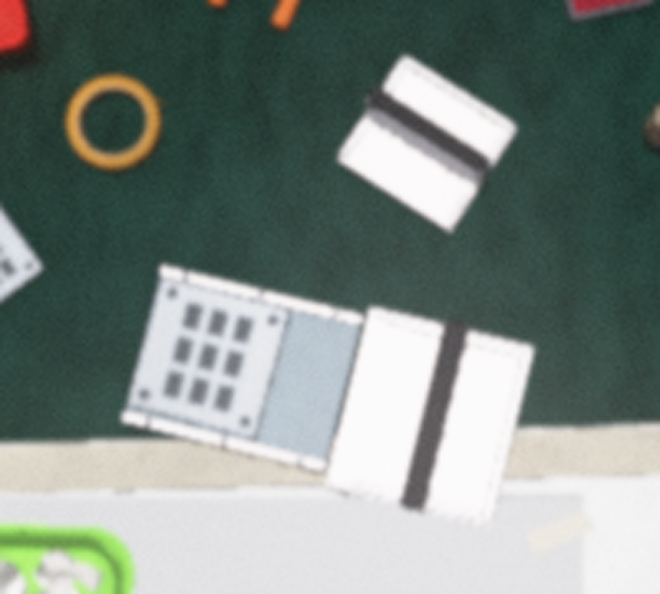

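View pics/scene0.png

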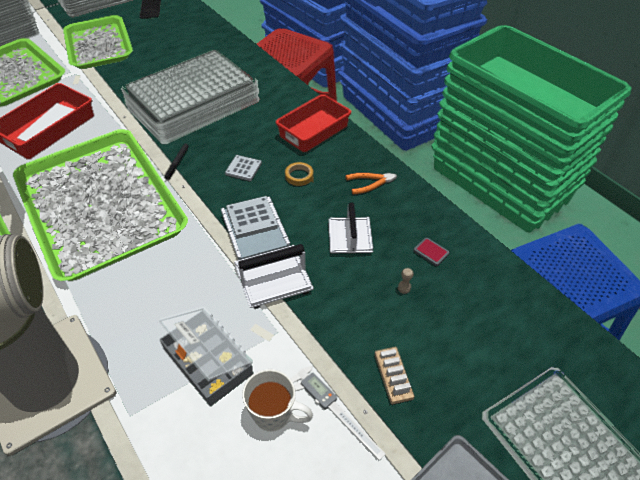

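The top view shows the larger carrier (crop ~(430,415)) at the end of the rest (~(245,365)). The larger plate is at the rest's far end, centred near (208,358). The small plate and small carrier are separate, and the scene view agrees.

Run:
```python
from h import *
f=eyes.grab_frame('top')
c=lambda a:np.array(a)/3.3+[180,170]
r=px2w(f,c([(160,266),(365,313),(328,470),(122,418)]),.025)[:,:2]
p=px2w(f,c([(165,285),(288,311),(257,438),(135,408)]),.034)[:,:2]
h=px2w(f,c([(455,322),(414,508)]),.0925)[:,:2]
k=px2w(f,c([(370,307),(534,345),(490,523),(328,487)]),.025)[:,:2]
for q in (r,p,k): print(q.round(3),q.mean(0).round(4)); d=q[1]+q[2]-q[0]-q[3]; print(np.degrees(np.arctan2(d[1],d[0])))
print(h,h.mean(0)); d=h[1]-h[0];print(np.degrees(np.arctan2(d[1],d[0]))-90)
s=monitor.sense(); print(s['position'])
```

```text
[[ 0.62   0.149]
 [ 0.579 -0.008]
 [ 0.46   0.024]
 [ 0.504  0.181]] [0.5407 0.0865]
-105.17786732471592
[[0.604 0.145]
 [0.582 0.051]
 [0.486 0.076]
 [0.511 0.169]] [0.5456 0.1102]
-104.5060055515204
[[ 0.583 -0.012]
 [ 0.55  -0.136]
 [ 0.416 -0.098]
 [ 0.447  0.024]] [ 0.4992 -0.0556]
-104.46095611878124
[[ 0.56505614 -0.07643239]
 [ 0.43048706 -0.04254368]] [ 0.4977716  -0.05948803]
75.86504249939136
[0.15179463 0.58047876 0.24365801]
```

```bash
python3 -m jog '[{"grip":0.45,"dp":[-41.6,-23.5,0],"twist":0},{"grip":0.45,"dp":[-41.6,-23.5,0],"twist":0},{"grip":0.45,"dp":[-41.6,-23.5,0],"twist":0},{"grip":0.45,"dp":[-41.6,-23.5,0],"twist":0},{"grip":0.45,"dp":[-41.6,-23.5,0],"twist":0},{"grip":0.45,"dp":[-41.6,-23.5,0],"twist":0},{"grip":0.45,"dp":[-41.6,-23.5,0],"twist":0},{"grip":0.45,"dp":[-41.6,-23.5,0],"twist":0},{"grip":0.45,"dp":[-41.6,-23.5,0],"twist":0},{"grip":0.45,"dp":[-41.6,-23.5,0],"twist":0},{"grip":0.45,"dp":[-41.6,-23.5,0],"twist":0},{"grip":0.45,"dp":[-41.6,-23.5,0],"twist":0},{"grip":0.45,"dp":[0,0,0],"twist":8.5},{"grip":0.45,"dp":[0,0,0],"twist":8.5},{"grip":0.45,"dp":[0,0,0],"twist":8.5},{"grip":0.45,"dp":[0,0,0],"twist":8.5},{"grip":0.45,"dp":[0,0,0],"twist":8.5},{"grip":0.45,"dp":[0,0,0],"twist":8.5},{"grip":0.45,"dp":[0,0,0],"twist":8.5},{"grip":0.45,"dp":[0,0,0],"twist":8.5}]' 20
python3 -m jog '[{"grip":0.45,"dp":[0,0,0],"twist":8},{"grip":0.45,"dp":[0,0,0],"twist":7},{"grip":0.45,"dp":[0,0,0],"twist":7}]'
python3 - <<'E'
from h import *
f=eyes.grab_frame('wrist'); save(f,'w1.png'); s=monitor.sense(); print(s['position'],s['tcp_rot'],s['finger_gap'],s['qpos'],f['position'])
for n in ('plate','carrier','handle','loading_rest'):
    for r in finder.recognise(f,n):
        e=np.array(r['extent'])*[640,480,640,480]; print(n,r['p'],e.round(),px2w(f,[(e[:2]+e[2:])/2],0.034)[0].round(3))
E
```

```text
clock: 2.85
position: [0.5634, 0.1813, 0.2437]
tcp_rot: [[-0.122, 0.993, 0.0], [0.993, 0.122, 0.0], [0.0, 0.0, -1.0]]
contact_force: [1.2, 0.3, -0.6]
finger_gap: 0.549
finger_force: 0.0
clock: 3.15
position: [0.5634, 0.1814, 0.2437]
tcp_rot: [[0.258, 0.966, 0.0], [0.966, -0.258, 0.0], [0.0, 0.0, -1.0]]
contact_force: [0.0, -0.2, 0.3]
finger_gap: 0.547
finger_force: 0.0
[0.56342321 0.18135885 0.24365006] [[ 2.65101071e-01  9.64220628e-01  5.72462294e-05]
 [ 9.64220629e-01 -2.65101072e-01 -2.42476645e-06]
 [ 1.28380269e-05  5.58408035e-05 -9.99999998e-01]] 0.5509126466454709 [ 1.28808206e+01  6.21880539e+00  8.66188254e+01 -8.67681961e-04
  8.71592028e+01  2.82538221e+01] [0.58044184 0.24802118 0.38507841]
plate 0.64 [308.  29. 408. 139.] [0.631 0.296 0.034]
plate 0.58 [276. 232. 378. 326.] [0.554 0.119 0.034]
carrier 0.88 [260. 366. 380. 402.] [ 0.514 -0.003  0.034]
handle 0.9 [259. 368. 378. 407.] [ 0.511 -0.006  0.034]
loading_rest 0.58 [262. 224. 384. 329.] [0.551 0.123 0.034]
loading_rest 0.16 [262. 366. 379. 403.] [ 0.514 -0.004  0.034]
```

View pics/w1.png

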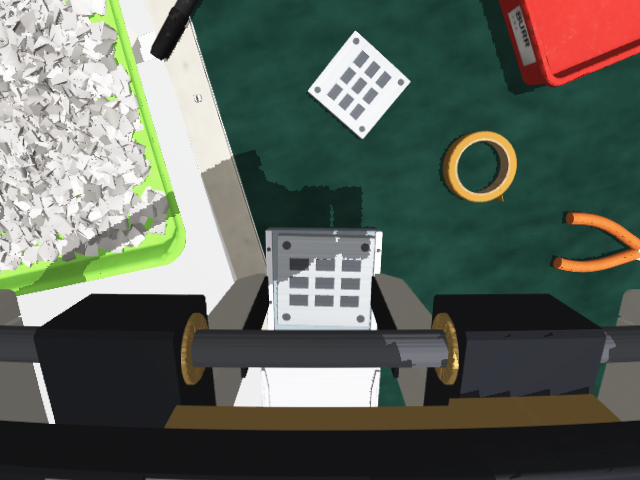

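The wrist view shows the plate's rear corners at about (273,233) and (377,233), just inside the end of the rest at (266,229)-(382,231). The fingers are behind the plate in line with it.

Run:
```python
from h import *
f=eyes.grab_frame('wrist'); s=monitor.sense(); T=np.array(s['position']);R=np.array(s['tcp_rot'])
for q,z in (((273,233),.034),((377,233),.034),((275,328),.034),((373,328),.034),((266,229),.025),((382,231),.025)):
    w=px2w(f,[q],z)[0]; print(w.round(4),((w-T)@R*1000).round(1))
k=np.array([.4978,-.0595,.0925]); print('handle in tool',((k-T)@R*1000).round(1))
```

```text
[0.5138 0.1806 0.034 ] [-13.2 -47.8 209.6]
[0.6158 0.1542 0.034 ] [-13.1  57.5 209.6]
[0.4859 0.078  0.034 ] [-119.4  -49.2  209.6]
[0.5893 0.0513 0.034 ] [-119.4   57.7  209.6]
[0.5063 0.1847 0.025 ] [-11.  -56.1 218.6]
[0.6222 0.1526 0.025 ] [-13.1  64.1 218.6]
handle in tool [-249.6   -3.2  151.1]
```

```bash
python3 -m jog '[{"grip":0.45,"dp":[3,3,45],"twist":0},{"grip":0.45,"dp":[0,0,45],"twist":0},{"grip":0.45,"dp":[0,0,45],"twist":0},{"grip":0.45,"dp":[0,0,40],"twist":0},{"grip":0.45,"dp":[0,0,19],"twist":0},{"grip":0.45,"dp":[0,0,0],"twist":0},{"grip":0.45,"dp":[-5,0,0],"twist":0},{"grip":0.45,"dp":[-5,0,0],"twist":0},{"grip":0.45,"dp":[-5,0,0],"twist":0},{"grip":0.45,"dp":[-5,0,0],"twist":0},{"grip":0.45,"dp":[-5,0,0],"twist":0},{"grip":0.45,"dp":[-5,0,0],"twist":0}]'
python3 - <<'E'
from h import *
f=eyes.grab_frame('scene'); cv2.imwrite('pics/s2.png',cv2.resize(f['img'][130:330,180:420,::-1],None,fx=3,fy=3))
E
```

```text
clock: 4.65
position: [0.5603, 0.1544, 0.0508]
tcp_rot: [[0.253, 0.967, 0.002], [0.967, -0.253, 0.001], [0.001, 0.002, -1.0]]
contact_force: [2.0, 3.5, 3.7]
finger_gap: 0.547
finger_force: 2.1
```

View pics/s2.png

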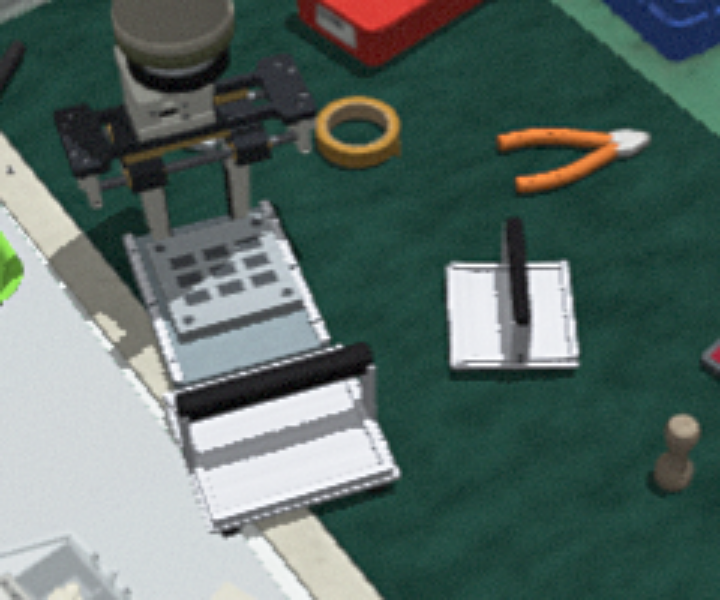

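The two fingers are on the plate's rear face (crop ~(155,235) and (240,215)), and the plate is square between the rails. I'll push on.

```bash
python3 -m jog '[{"grip":0.45,"dp":[-8,0,2],"twist":0},{"grip":0.45,"dp":[-8,0,0],"twist":0},{"grip":0.45,"dp":[-8,0,0],"twist":0},{"grip":0.45,"dp":[-8,0,0],"twist":0},{"grip":0.45,"dp":[-8,0,0],"twist":0},{"grip":0.45,"dp":[-8,0,0],"twist":0},{"grip":0.45,"dp":[-8,0,0],"twist":0},{"grip":0.45,"dp":[-8,0,0],"twist":0},{"grip":0.45,"dp":[-8,0,0],"twist":0}]'
python3 -m jog '[{"grip":0.45,"dp":[-8,0,0],"twist":0},{"grip":0.45,"dp":[-8,0,0],"twist":0},{"grip":0.45,"dp":[-8,0,0],"twist":0},{"grip":0.45,"dp":[-8,0,0],"twist":0},{"grip":0.45,"dp":[-8,0,0],"twist":0},{"grip":0.45,"dp":[-8,0,0],"twist":0},{"grip":0.45,"dp":[-8,0,0],"twist":0},{"grip":0.45,"dp":[-8,0,0],"twist":0},{"grip":0.45,"dp":[-4,0,0],"twist":0},{"grip":0.45,"dp":[-4,0,0],"twist":0}]'
python3 - <<'E'
from h import *
f=eyes.grab_frame('scene'); cv2.imwrite('pics/s3.png',cv2.resize(f['img'][150:330,180:380,::-1],None,fx=3.3,fy=3.3))
E
```

```text
clock: 5.6
position: [0.541, 0.0841, 0.0476]
tcp_rot: [[0.253, 0.967, -0.0], [0.967, -0.253, -0.0], [-0.0, -0.0, -1.0]]
contact_force: [0.6, 3.9, 3.4]
finger_gap: 0.551
finger_force: 1.9
clock: 6.6
position: [0.5226, 0.0147, 0.0473]
tcp_rot: [[0.253, 0.967, -0.001], [0.967, -0.253, -0.0], [-0.0, -0.001, -1.0]]
contact_force: [0.2, 0.8, -1.6]
finger_gap: 0.549
finger_force: 0.8
```

View pics/s3.png

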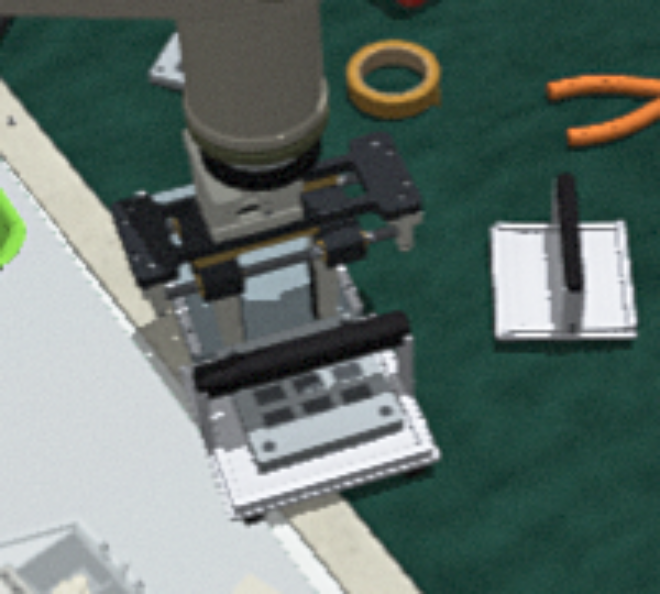

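The plate is on the deck under the bar. Its front edge (crop ~(330,445)) is about 2 cm short of the end stop (~(330,475)).

```bash
python3 -m jog '[{"grip":0.45,"dp":[-4,0,0],"twist":0},{"grip":0.45,"dp":[-4,0,0],"twist":0},{"grip":0.45,"dp":[-4,0,0],"twist":0},{"grip":0.45,"dp":[-3,0,0],"twist":0}]'
for i in 1 2 3; do python3 -m jog '[{"grip":0.45,"dp":[-1.5,0,0],"twist":0},{"grip":0.45,"dp":[-1.5,0,0],"twist":0}]' | grep -E 'position|contact'; done
```

```text
clock: 7.05
position: [0.5191, 0.0004, 0.0476]
tcp_rot: [[0.253, 0.967, -0.0], [0.967, -0.253, -0.0], [-0.0, -0.0, -1.0]]
contact_force: [0.8, 2.0, -1.5]
finger_gap: 0.552
finger_force: 0.8
position: [0.5185, -0.0023, 0.0477]
contact_force: [1.4, 5.4, 0.1]
position: [0.5179, -0.0049, 0.0477]
contact_force: [1.7, 3.7, -0.8]
position: [0.517, -0.0079, 0.0477]
contact_force: [0.7, 4.3, -0.3]
```

```bash
python3 -m jog '[{"grip":0.45,"dp":[5,0,0],"twist":0},{"grip":0.45,"dp":[20,0,0],"twist":0},{"grip":0.45,"dp":[20,0,-20],"twist":0},{"grip":0.2,"dp":[20,0,-45],"twist":0},{"grip":0.2,"dp":[20,0,-45],"twist":0},{"grip":0.2,"dp":[20,0,-40],"twist":0},{"grip":0.2,"dp":[0,0,0],"twist":0}]'
python3 - <<'E'
from h import *
f=eyes.grab_frame('scene'); save(f,'s4full.png'); cv2.imwrite('pics/s4.png',cv2.resize(f['img'][200:320,210:340,::-1],None,fx=5,fy=5,interpolation=cv2.INTER_CUBIC))
E
```

```text
clock: 8.35
position: [0.5477, 0.0956, 0.2055]
tcp_rot: [[0.251, 0.968, 0.012], [0.968, -0.251, 0.001], [0.004, 0.011, -1.0]]
contact_force: [0.5, -0.2, 0.3]
finger_gap: 0.792
finger_force: 0.0
```

View pics/s4.png

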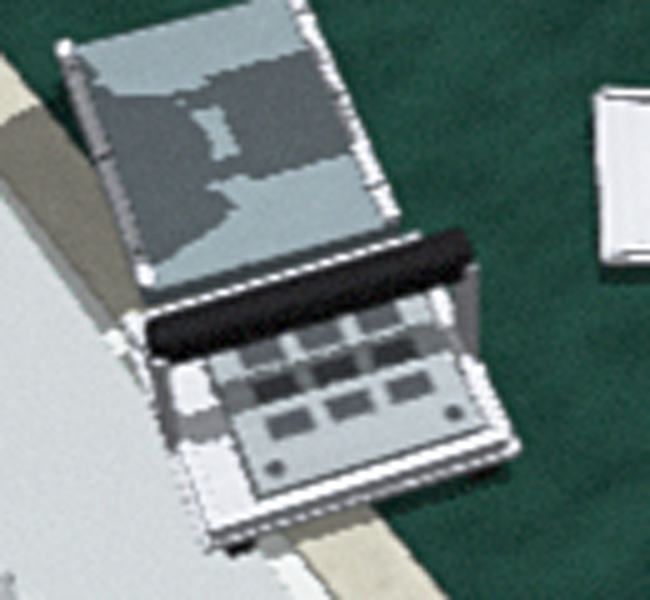

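The plate's front edge (crop (260,497)-(490,430)) lies right behind the end stop rim (outer edge (215,535)-(515,445)). It sits flat and a little to the right, inside the lips. Next I'll measure the bar.

Run:
```python
from h import *
f=eyes.grab_frame('scene'); c=lambda a:np.array(a)/5+[210,200]
s=monitor.sense();T=np.array(s['position']);R=np.array(s['tcp_rot'])
p=px2w(f,c([(260,490),(490,423)]),.0325); e=px2w(f,c([(213,533),(515,440)]),.0285)
h=px2w(f,c([(148,328),(468,238)]),.0875)
for n,q in(('platefront',p),('stopouter',e),('bar',h)):
    print(n,q.round(4).tolist(),((q-T)@R*1000).round(1).tolist())
h=h.mean(0);print(h)
f=eyes.grab_frame('top')
for n in ('carrier','handle'):
  for r in finder.recognise(f,n):
    x=np.array(r['extent'])*[640,480,640,480];print(n,r['p'],x.round(1),px2w(f,[(x[:2]+x[2:])/2],.09)[0].round(4))
```

```text
platefront [[0.4452, -0.1022, 0.0325], [0.5433, -0.1301, 0.0325]] [[-214.7, -47.0, 166.3], [-216.9, 54.9, 166.6]]
stopouter [[0.419, -0.1066, 0.0285], [0.5484, -0.1412, 0.0285]] [[-225.5, -71.3, 170.3], [-226.3, 62.7, 170.6]]
bar [[0.4337, -0.0412, 0.0875], [0.5687, -0.0787, 0.0875]] [[-158.5, -73.4, 111.2], [-160.7, 66.7, 111.6]]
[ 0.50122758 -0.0599208   0.0875    ]
carrier 0.7 [286.8 190.3 334.7 236.5] [ 0.6984 -0.063   0.09  ]
carrier 0.59 [282.9 265.5 344.3 327.5] [ 0.4957 -0.064   0.09  ]
handle 0.82 [282.4 264.4 343.2 330.2] [ 0.4938 -0.062   0.09  ]
handle 0.73 [282.7 184.5 336.6 238.9] [ 0.7027 -0.0604  0.09  ]
```

```bash
python3 -m jog '[{"grip":0,"dp":[0,0,0],"twist":-8.2},{"grip":0,"dp":[0,0,0],"twist":-8.2},{"grip":0,"dp":[0,0,0],"twist":-8.2},{"grip":0,"dp":[0,0,0],"twist":-8.2},{"grip":0,"dp":[0,0,0],"twist":-8.2},{"grip":0,"dp":[0,0,0],"twist":-8.2},{"grip":0,"dp":[0,0,0],"twist":-8.2},{"grip":0,"dp":[0,0,0],"twist":-8.2},{"grip":0,"dp":[0,0,0],"twist":-8.2},{"grip":0,"dp":[0,0,0],"twist":-8.2},{"grip":0,"dp":[0,0,0],"twist":-8},{"grip":0,"dp":[0,0,0],"twist":0},{"grip":0,"dp":[0.8,-40.4,0],"twist":0},{"grip":0,"dp":[0.8,-40.4,0],"twist":0},{"grip":0,"dp":[0.8,-40.4,0],"twist":0},{"grip":0,"dp":[0.8,-40.4,0],"twist":0},{"grip":0,"dp":[0,0,0],"twist":0},{"grip":0,"dp":[0,0,0],"twist":0}]'
python3 - <<'E'
from h import *
f=eyes.grab_frame('wrist'); save(f,'w5.png'); s=monitor.sense();T=np.array(s['position']);R=np.array(s['tcp_rot'])
print(T)
for n in ('handle','plate'):
  for r in finder.recognise(f,n):
    x=np.array(r['extent'])*[640,480,640,480];print(n,r['p'],x.round(1))
    for z in(.0325,.0925): print(((px2w(f,x.reshape(2,2),z)-T)@R*1000).round(1).tolist())
print(w2px(f,[T+R@[0,0,.115]]))
E
```

```text
clock: 10.4
position: [0.4989, -0.0628, 0.1968]
tcp_rot: [[-0.966, 0.259, -0.001], [0.259, 0.966, 0.001], [0.001, 0.0, -1.0]]
contact_force: [-0.1, 0.1, 0.1]
finger_gap: 1.005
finger_force: 0.0
[ 0.49920233 -0.06187805  0.19696064]
handle 0.7 [329.8 362.9 436.1 405.3]
[[-132.6, 9.5, 164.3], [-183.8, 118.9, 164.3]]
[[-93.0, 7.6, 104.4], [-134.2, 95.5, 104.3]]
handle 0.62 [250.7 143.9 398.8 326.5]
[[74.1, -57.4, 164.5], [-93.6, 74.9, 164.4]]
[[73.1, -46.2, 104.5], [-61.7, 60.1, 104.4]]
plate 0.85 [257.  177.  378.4 287.4]
[[46.7, -53.2, 164.5], [-53.7, 53.8, 164.4]]
[[51.1, -42.8, 104.5], [-29.6, 43.2, 104.4]]
[[319.83059804 245.11520909]]
```

View pics/w5.png

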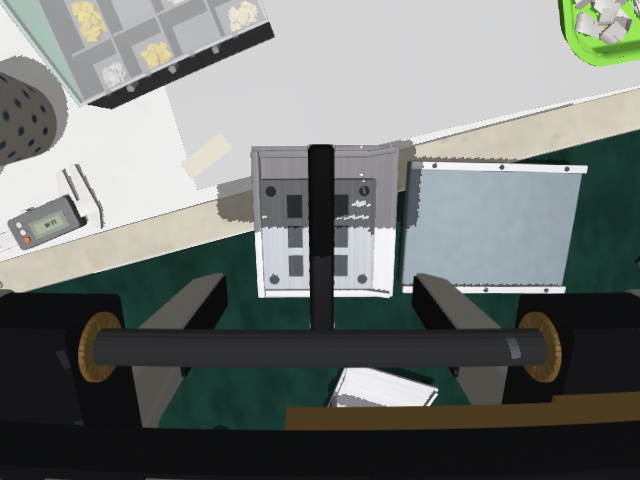

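The bar is vertical in the view at columns 309-334 (centre ~321), and the TCP projects to column 320, so it is centred and aligned. The plate is against the stop on the left (column ~260). I'll descend and grip.

```bash
python3 -m jog '[{"grip":0,"dp":[2,0,36],"twist":0},{"grip":0,"dp":[0,0,36],"twist":0},{"grip":0,"dp":[0,0,25],"twist":0},{"grip":0,"dp":[0,0,11],"twist":0},{"grip":0,"dp":[0,0,0],"twist":0},{"grip":0.5,"dp":[0,0,0],"twist":0},{"grip":0.7,"dp":[0,0,0],"twist":0},{"grip":0.75,"dp":[0,0,0],"twist":0},{"grip":0.8,"dp":[0,0,0],"twist":0},{"grip":0.85,"dp":[0,0,0],"twist":0},{"grip":1,"dp":[0,0,0],"twist":0},{"grip":1,"dp":[0,0,0],"twist":0},{"grip":1,"dp":[0,0,0],"twist":0},{"grip":1,"dp":[0,0,0],"twist":0},{"grip":1,"dp":[0,0,0],"twist":0}]' 30
```

```text
clock: 12.05
position: [0.4975, -0.0614, 0.0896]
tcp_rot: [[-0.967, 0.253, -0.0], [0.253, 0.967, 0.0], [0.0, 0.0, -1.0]]
contact_force: [-1.6, 3.0, 0.2]
finger_gap: 0.191
finger_force: 27.5
```

Run:
```python
from h import *
f=eyes.grab_frame('scene'); cv2.imwrite('pics/s6.png',cv2.resize(f['img'][200:320,210:340,::-1],None,fx=5,fy=5,interpolation=cv2.INTER_CUBIC))
```

```text
(no output)
```

View pics/s6.png

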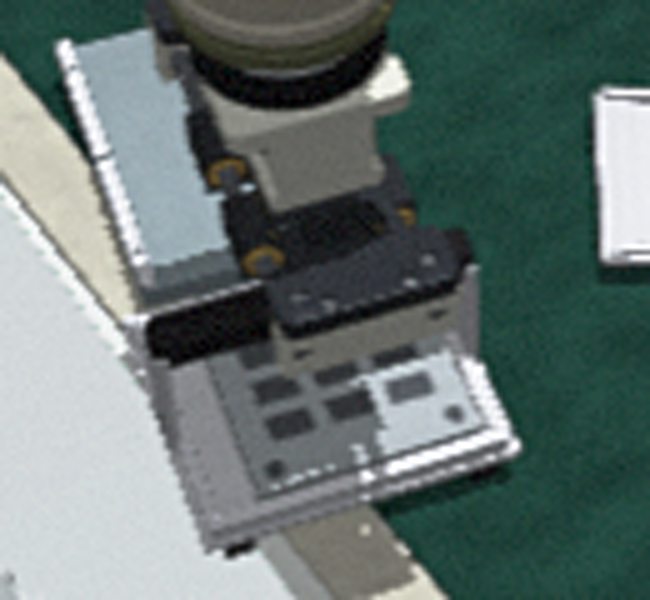

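The fingers hold the bar (crop ~(370,330)). The plate is still at the stop, front edge ~(260,495)-(490,432). I'll lift gently.

```bash
python3 -m jog '[{"grip":1,"dp":[0,0,-2],"twist":0},{"grip":1,"dp":[0,0,-4],"twist":0},{"grip":1,"dp":[0,0,-6],"twist":0},{"grip":1,"dp":[0,0,-8],"twist":0},{"grip":1,"dp":[0,0,-10],"twist":0},{"grip":1,"dp":[0,0,-10],"twist":0},{"grip":1,"dp":[0,0,-10],"twist":0},{"grip":1,"dp":[0,0,-10],"twist":0},{"grip":1,"dp":[0,0,-10],"twist":0},{"grip":1,"dp":[0,0,-10],"twist":0},{"grip":1,"dp":[0,0,-8],"twist":0},{"grip":1,"dp":[0,0,-6],"twist":0},{"grip":1,"dp":[0,0,-4],"twist":0},{"grip":1,"dp":[0,0,-2],"twist":0},{"grip":1,"dp":[0,0,0],"twist":0},{"grip":1,"dp":[0,0,0],"twist":0},{"grip":1,"dp":[0,0,0],"twist":0},{"grip":1,"dp":[0,0,0],"twist":0},{"grip":1,"dp":[0,0,0],"twist":0},{"grip":1,"dp":[0,0,0],"twist":0}]' 45
python3 - <<'E'
from h import *
s=monitor.sense(); print(s['wrist_torque'])
f=eyes.grab_frame('scene'); cv2.imwrite('pics/s7.png',cv2.resize(f['img'][150:310,190:360,::-1],None,fx=3.7,fy=3.7,interpolation=cv2.INTER_CUBIC))
E
```

```text
clock: 14.1
position: [0.4976, -0.0615, 0.1895]
tcp_rot: [[-0.967, 0.253, -0.0], [0.253, 0.967, 0.0], [0.0, 0.0, -1.0]]
contact_force: [0.0, 0.2, -8.1]
finger_gap: 0.19
finger_force: 45.0
[-0.03022196  0.01909156 -0.00231384]
```

View pics/s7.png

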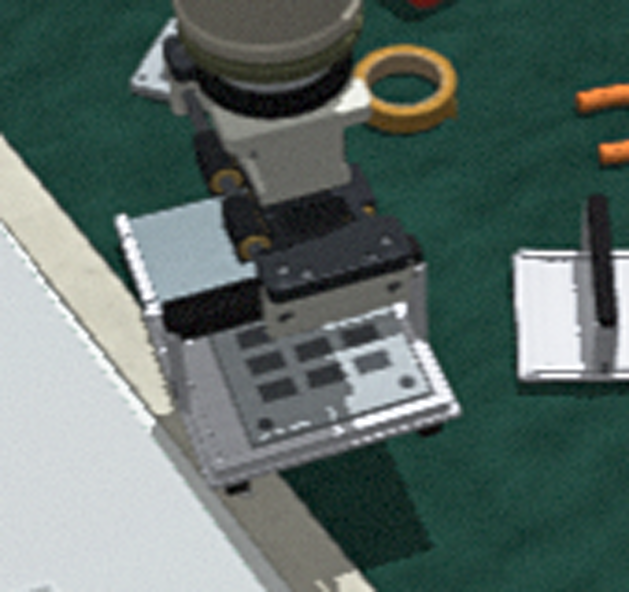

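The carrier hangs level about 10 cm up with the plate flat at the stop (crop ~(330,390)). The load of 8.1 N matches carrier plus plate.

```bash
python3 -c "
from plant import workorder; print(workorder.hand_in())"
```

```text
the job is handed in; nothing more can be done
None
```

I slid the plate along the rest onto the carrier up to its end stop, lifted the carrier about 10 cm by its handle, and handed the job in while holding it level; the hand-in returned no verdict.

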